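Centre-punch a marked block on a sliding-table press

TASK

Lay the marked square block lengthwise on the press's small sliding table, cross up, set down without dropping it and centred so that no edge overhangs, and let go. Then slide the table in by its knob until the pencilled cross is under the punch point, and press the lever fully down so that the punch marks the block inside the pencilled circle. Let the lever come back up, leave the block there on the table, and do not disturb the other things on the bench.

Things in the scene. Friction and masses are not known exactly. Their poses are not given: they have to be found in the camera images.
- block: The work: a brown square-section hardwood block, 45 (own x) x 140 (own y, length) x 45 mm (own z), about 0.18 kg, lying on the bench left of the press, its marked face up. Origin: centre of its underside, z up. It may lie either way round; both are equally good on the table.
- mark (a point): Centre of the cross pencilled inside a 12 mm circle on the block's top face: on its centre line, 25 mm from the middle of its length towards its own +y end, 45 mm above its underside.
- corner0 (a point): Corner of the block's underside at its own x + 22.5 mm, y + 70 mm.
- corner1 (a point): Corner of the block's underside at its own x - 22.5 mm, y + 70 mm.
- corner2 (a point): Corner of the block's underside at its own x - 22.5 mm, y - 70 mm.
- corner3 (a point): Corner of the block's underside at its own x + 22.5 mm, y - 70 mm.
- press: Green C-frame lever press, fixed to the bench, open towards the robot. Origin on the bench under the punch axis; x points away from the robot to the column, y (robot's left) along the slide. Its head (56 mm wide, from 30 mm before the punch axis to the column, z 172 to 272 mm) overhangs the slide's inner end: load with the table out at the left. End block 298 mm left of the punch, 36 mm high.
- table_top (a point): Centre of the top face of the press's small steel sliding table: 58 mm (across the slide, x) x 154 mm (along the slide, y), 46 mm above the bench, axes as the press. The slide carries the table's centre line exactly under the punch. The top is plain, with nothing to locate the work.
- table_knob (a point): Middle of the upright black knob that moves the table: 22 mm diameter, spanning z 49 to 89 mm, this point at 70 mm; it is 150 mm left (+y of the press) of the table's centre, on a thin rod. Pinch it from above, fingers closing across the slide.
- table (a joint): Travel of the table in m: 0 = fully out to the left, 0.24 = fully in; at 0.19 the table's centre is under the punch. About 3 N of friction, stays where it is left.
- punch: The pointed steel punch below the press's ram, on the punch axis. It is sprung: once its point meets the work it backs up into the ram up to 9 mm (about 4 N at first, 1.8 N more a mm).
- punch_point (a point): The punch's point, 106 mm above the bench with the lever up, so 15 mm above the block when it is on the table.
- lever (a joint): Angle of the press lever in rad: 0 = up (as it rests), 0.9 = fully down on its stop. It drives the ram straight down 25 mm a rad; the point meets the block at about 0.6. A spring returns it; it takes about 2 to 7 N at the handle.
- lever_grip (a point): Middle of the lever's black handle (22 mm diameter, 60 mm long) at the press's right side, pointing at the robot. The lever turns about a level axis along the press's y, 24 mm behind the punch axis, 225 mm above the bench; this point is 155 mm from it, 26 degrees above level when up, 26 below when fully down. Press it down from above with the fingertips.
- pencil: Bystander: red carpenter pencil, 190 mm, in front of the slide. Leave it alone.
- tape_measure: Bystander: yellow tape measure, behind the slide. Leave it alone.
- dark_offcut: Bystander: dark hardwood off-cut 70x180x30 mm, right of the press. Leave it alone.

How it is judged:
On the way, in this order (a step that is already met when the one before it is completed fails the run):
1. the block lies on the table, released, no edge overhanging (x of corner0 in the frame of table_top between -0.03 and 0.03 m and y of corner0 in the frame of table_top between -0.078 and 0.078 m and x of corner1 in the frame of table_top between -0.03 and 0.03 m and y of corner1 in the frame of table_top between -0.078 and 0.078 m and x of corner2 in the frame of table_top between -0.03 and 0.03 m and y of corner2 in the frame of table_top between -0.078 and 0.078 m and x of corner3 in the frame of table_top between -0.03 and 0.03 m and y of corner3 in the frame of table_top between -0.078 and 0.078 m and z of block in the frame of table_top between -0.005 and 0.005 m and angle between block's own z axis and vertical below 0.06 rad and contact force between the fingers and block below 0.1 N and linear speed of block below 0.02 m/s), for 0.2 s.
2. the table is slid in so that the cross is under the punch, the block still within the table's edges (x of corner0 in the frame of table_top between -0.03 and 0.03 m and y of corner0 in the frame of table_top between -0.078 and 0.078 m and x of corner1 in the frame of table_top between -0.03 and 0.03 m and y of corner1 in the frame of table_top between -0.078 and 0.078 m and x of corner2 in the frame of table_top between -0.03 and 0.03 m and y of corner2 in the frame of table_top between -0.078 and 0.078 m and x of corner3 in the frame of table_top between -0.03 and 0.03 m and y of corner3 in the frame of table_top between -0.078 and 0.078 m and z of block in the frame of table_top between -0.005 and 0.005 m and angle between block's own z axis and vertical below 0.06 rad and horizontal distance between mark and punch_point below 0.006 m), for 0.3 s.
3. the lever is pressed fully down, the punch bearing on the block inside the circle (all of step 2 and value of joint lever above 0.82 rad and contact force between punch and block above 8 N), for 0.1 s.
At the end, for the whole second after the job is handed in: The block lies marked face up on the table with none of its four lower corners more than 1 mm past the table's edges, the centre of the cross within 6 mm (horizontally) of the punch point, the lever back up (under 0.08 rad), everything released and at rest (all of step 2 and contact force between the fingers and block below 0.1 N and linear speed of block below 0.02 m/s and value of joint lever below 0.08 rad and velocity of joint table between -0.01 and 0.01 m/s); the robot touches nothing.
It fails at once if the block is dropped (moves faster than 0.5 m/s out of the fingers) (linear speed of block above 0.5 m/s and contact force between the fingers and block below 0.1 N).
It fails at once if a bystander is moved by more than 30 mm (distance of any of pencil, tape_measure, dark_offcut from where it was at the start of the episode above 0.03 m).
It also fails if it takes over 72 s, if anything falls off the work surface, if the arm or the gripper's body presses on something with over 40 N, if the wrist force passes 120 N, or if a joint passes its speed limit or range.

ROBOT

A 6-joint arm with a two-finger parallel gripper is mounted at the origin on a cart in front of the work surface, level with it; the furniture and walls round the work are solid. World frame = base frame: x ahead of the robot, y to its left, z up, the work surface at z = 0. Lengths are in m, angles in rad, forces in N, time in s.
With the tool pointing down it reaches from about 0.25 to 0.775 m from the base axis. Payload 4 kg.
Tool frame: the origin (TCP) lies between the finger pads; the fingertips stand 14 mm ahead of it and the grasp point (between the pads) lies 5 mm behind it (nose_length is the distance from the TCP to the fingertips, in m); z points along the fingers, y is the line along which they close (so a half turn about z gives the same grasp; the last joint's range is limited). The gripper opens to 94 mm and grips with 3 to 60 N. Pads are 16 mm wide; open, the fingers measure 119 mm over their backs; the gripper's body (75 mm by 177 mm) begins 78 mm behind the grasp point.
Start: joints at [1.038, 0.087, 1.371, -0, 1.684, -0.103], TCP at [0.229, 0.5, 0.22] pointing down, gripper open.
Joint ranges: [-3.1, 3.1], [-0.76, 2.03], [0.27, 2.55], [-1.08, 4.22], [0.17, 2.65], [-2.57, 2.57]. Speed limits (rad/s): [2.79, 2.79, 3.14, 3.14, 3.14, 3.14].

INTERFACE

Orientations are given as [roll, pitch, yaw] about the fixed x, y, z axes, in that order (R = Rz(yaw) Ry(pitch) Rx(roll)).
In Python, from bench import * gives the robot as it stands.
- The arm moves only by the tool move_arm, never from a script. Its argument "steps" is one flat list of numbers, 7 for each row, row after row: the turn, a rotation vector about the world's x, y, z in rad, then the shift along the world's x, y, z in m, then the opening, from 0 (shut) to 1 (fully open). A call has 1 to 12 rows; each row is the pose to reach, as a shift and turn from the pose commanded when the call began; what a row does not reach only later rows make up. A row lasts 1/10 s, in which the tool goes at most 50 mm and 8.59 degrees, less where a joint would pass 70% of its speed; a pose out of reach is approached as far as the arm can. A call with a gripper value outside its range is refused whole. The fingers move at their own pace and stop on an object; the grip force is fixed at half the most. Time passes only in rows, so rows that repeat a pose let the fingers close. It gives the time, the measured TCP pose, the force, the opening and the grip force at its end, in the units of the state.
- get_obs(): the state, without advancing time (a new reading comes with each control period).
- snapshot(name): name is "scene" or "top" or "wrist"; returns (picture, depth): 400x640x3 uint8, red, green, blue; 400x640 float32, m along the optical axis (not along the pixel's ray), 0 where there is no reading.
- camera_model(name): a dict with "fx", "fy", "cx", "cy" (pixels), "rvec" (rotation vector, rad) and "tvec" (3), from world to camera coordinates, as OpenCV has them. Camera axes: x right, y down, z forward; pixel columns grow to the right and rows downward; lengths in m; the calibration is good to about 2 mm. A picture is of the moment at which its call begins: read the wrist's pose just before it. camera_model takes no time and is no camera call; for the wrist camera it gives the pose at the moment of the call.
- close_job(): hands the job in; it is judged then, once.
Trained networks look in the newest picture that a camera, given by its name, has taken for a name from the list of things; names that differ only in an ending like _2 or _b are one class to them, and where a whole thing is asked for, a point or a joint stands for the part that bears it (a point fixed in the world has none). Each returns a list of dicts, best first, with "score" (0 to 1); they miss things now and then, are a little off and sometimes report something else, mostly with a low value. They report only what shows in the picture. A call takes as long as a camera call.
- silhouettes(camera, target): "pixels" (400x640 bool, what is visible of it) and "uv" ([column, row] in pixels, amid what is visible of it).
- spot_point(camera, target): "uv" ([column, row] in pixels: a listed point, or the origin of a listed thing).
The state is a dict: "time": time; "joint_positions": joint angles; "qvel": joint speeds; "joint_torque": joint torques, N m; "tool_pos": TCP position; "ee_rot": TCP orientation; "wrist_force": force on the tool from outside, world axes, zero at the start; "wrist_torque": the same for the moment, N m; "width": finger opening in m; "finger_force": force on a finger pad.
Only numpy, scipy, OpenCV 4.12 (cv2) and the standard library are available. Lean on these libraries where they do the work, as an engineer would, in place of code of your own. Each camera call takes 0.05 s, during which the arm holds its last target. There are 200 camera calls.

## Working session

There is one attempt and no reset: what is moved stays moved. The work goes in short steps, Python scripts to look and compute and a tool call to move; the robot and the scene stay as the last step left them, time stands still between calls to the robot, and variables do not carry over. Pictures are saved under pics/ and viewed, at most 10 in all, crops included, and the job is handed in when it is done.

Besides the shell and the picture viewer there is one more tool, called as name(argument=value, ...) on one line, values as JSON. move_arm: Moves the arm, as the interface text tells. Its arguments: {"type":"object","properties":{"steps":{"type":"array"}},"required":["steps"]}

```bash
mkdir -p pics; cat > h.py <<'E'
from bench import *
import numpy as np, cv2
def cam(n):
    c=camera_model(n); R=cv2.Rodrigues(np.array(c["rvec"],float))[0]; return c,R,np.array(c["tvec"],float).ravel()
def ray(n,uv,z):
    c,R,t=cam(n); d=R.T@np.array([(uv[0]-c["cx"])/c["fx"],(uv[1]-c["cy"])/c["fy"],1]); o=-R.T@t
    return o+d*(z-o[2])/d[2]
def cloud(n,D,m):
    c,R,t=cam(n); v,u=np.nonzero(m&(D>0)); d=D[v,u]
    return (np.c_[(u-c["cx"])/c["fx"]*d,(v-c["cy"])/c["fy"]*d,d]-t)@R
def save(n,I): cv2.imwrite("pics/"+n+".png",I[:,:,::-1])
E
python3 - <<'E'
from h import *
np.set_printoptions(precision=4,suppress=True)
for n in ("top","scene"):
    I,D=snapshot(n); save(n,I)
    for p,z in (("mark",.045),("table_top",.046),("table_knob",.07),("punch_point",.106),("lever_grip",.225+.155*np.sin(.454)),("press",0)):
        for r in spot_point(n,p)[:2]: print(n,p,round(r["score"],2),np.round(r["uv"],1),ray(n,r["uv"],z))
    for p,z in (("block",.045),("table_top",.046)):
        for r in silhouettes(n,p)[:2]:
            P=cloud(n,D,r["pixels"]); zz=np.median(P[:,2]); T=P[abs(P[:,2]-z)<.006]
            print(n,p,round(r["score"],2),len(P),len(T),T[:,2].mean(),cv2.minAreaRect(T[:,:2].astype(np.float32)) if len(T)>9 else None)
o=get_obs(); print(o["tool_pos"],o["ee_rot"],o["time"],o["wrist_force"])
E
```

```text
top mark 0.6 [204.8 219.2] [0.4776 0.3754 0.045 ]
top table_top 0.8 [313.7 196.3] [0.5494 0.0226 0.046 ]
top table_knob 0.8 [268.6 194.2] [0.5526 0.1672 0.07  ]
top lever_grip 0.63 [204.7 215.4] [0.4443 0.3127 0.293 ]
top press 0.98 [365.7 196.5] [ 0.5572 -0.1518  0.    ]
top block 0.75 691 560 0.045033483535081374 ((0.4789070188999176, 0.34751784801483154), (0.1386534869670868, 0.045679543167352676), 73.68775939941406)
top table_top 0.82 939 811 0.04597722722877366 ((0.5532684922218323, 0.05429490655660629), (0.21629080176353455, 0.058251675218343735), 89.3756332397461)
top table_top 0.64 712 551 0.045353695879662634 ((0.4790242612361908, 0.34848207235336304), (0.1405099332332611, 0.04545266926288605), 73.74520874023438)
scene mark 0.71 [254.5 289.6] [0.4927 0.3714 0.045 ]
scene table_top 0.66 [317.6 237.5] [0.5432 0.023  0.046 ]
scene table_knob 0.76 [285.6 248.9] [0.5548 0.1767 0.07  ]
scene lever_grip 0.74 [282.9 293.8] [0.1899 0.5014 0.293 ]
scene press 0.78 [346.3 229.6] [ 0.541  -0.1472  0.    ]
scene block 0.7 494 156 0.044815666583321506 ((0.4742802381515503, 0.3516485095024109), (0.13822004199028015, 0.04466203972697258), 76.92868041992188)
[0.2292 0.5    0.2196] [3.1414 0.     2.7118] 0.9 [ 0.1843  0.7236 -0.6437]
```

View pics/top.png

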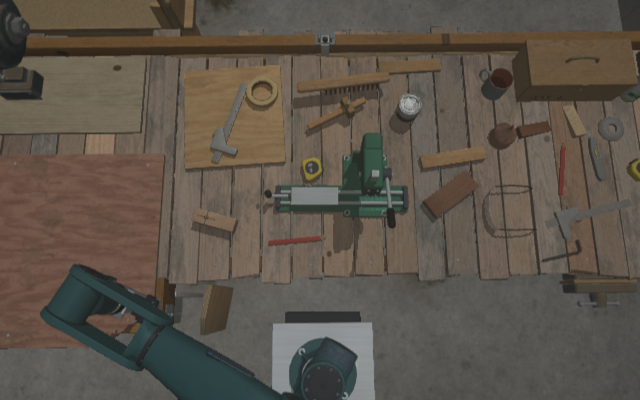

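View pics/scene.png

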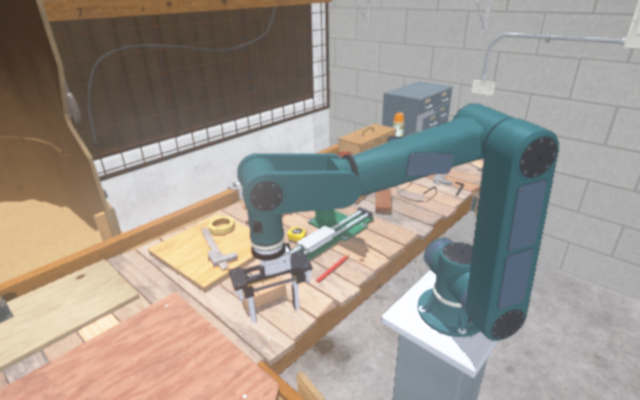

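Top view: the block is at about (215,221) with its cross at (205,217), towards the left. The table is at (314,197), the knob at (268,194) and the lever handle at (391,218). The `lever_grip` detections were false. In the scene view the arm hangs over the block. I'll move above the block and look with the wrist camera.

move_arm(steps=[0,0,-1.426,0.25,-0.152,0.06,1,0,0,-1.426,0.25,-0.152,0.06,1,0,0,-1.426,0.25,-0.152,0.06,1,0,0,-1.426,0.25,-0.152,0.06,1,0,0,-1.426,0.25,-0.152,0.06,1,0,0,-1.426,0.25,-0.152,0.06,1,0,0,-1.426,0.25,-0.152,0.06,1,0,0,-1.426,0.25,-0.152,0.06,1,0,0,-1.426,0.25,-0.152,0.06,1,0,0,-1.426,0.25,-0.152,0.06,1,0,0,-1.426,0.25,-0.152,0.06,1,0,0,-1.426,0.25,-0.152,0.06,1])

```text
time: 2.1
tool_pos: [0.4792, 0.348, 0.2795]
ee_rot: [3.142, 0.0, 1.287]
wrist_force: [1.2, -0.8, -0.3]
width: 0.0941
finger_force: 0.0
```

```bash
cat > look.py <<'E'
from h import *
import sys
np.set_printoptions(precision=4,suppress=True)
def rect(n,p,z,tol=.006,D=None):
    for r in silhouettes(n,p)[:1]:
        P=cloud(n,D,r["pixels"]); T=P[abs(P[:,2]-z)<tol]
        if len(T)>9:
            (c,wh,a)=cv2.minAreaRect(T[:,:2].astype(np.float32)*1000); print(n,p,round(r["score"],2),len(T),"z",T[:,2].mean(),"rect mm",np.round(c,1),np.round(wh,1),round(a,2),"mean",T.mean(0))
def pts(n,L):
    for p,z in L:
        for r in spot_point(n,p)[:1]: print(n,p,round(r["score"],2),np.round(r["uv"],1),ray(n,r["uv"],z))
def obs():
    o=get_obs(); print(o["time"],o["tool_pos"],o["ee_rot"],o["wrist_force"],o["width"],o["finger_force"],o["joint_positions"])
E
python3 - <<'E'
from look import *
obs()
I,D=snapshot("wrist"); save("w1",I)
rect("wrist","block",.045,D=D); pts("wrist",[("mark",.045),("block",0),("table_knob",.07),("table_top",.046)]); rect("wrist","table_top",.046,D=D)
I,D=snapshot("top"); pts("top",[("punch_point",.106),("lever_grip",.293),("table_knob",.07)])
E
```

```text
2.1 [0.4792 0.348  0.2795] [3.1415 0.     1.2875] [ 1.1876 -0.7992 -0.2761] 0.09411011629823628 0.0 [ 0.5324  0.1794  1.1499 -0.      1.8122  0.8157]
wrist block 0.61 3794 z 0.04510248740177062 rect mm [480.6 348.7] [138.5  45.1] 73.91 mean [0.4816 0.3518 0.0451]
wrist mark 0.56 [314.6 152.4] [0.486  0.3731 0.045 ]
wrist block 0.76 [316.9 168.3] [0.4811 0.3455 0.    ]
wrist table_knob 0.66 [409.5 287.6] [0.5571 0.17   0.07  ]
wrist table_top 0.8 [423.6 363.9] [0.5544 0.0217 0.046 ]
wrist table_top 0.65 1623 z 0.04622789898229005 rect mm [556.1  81.7] [191.7  58.1] 88.67 mean [0.5548 0.0338 0.0462]
top lever_grip 0.56 [393.8 214.7] [ 0.4407 -0.1975  0.293 ]
top table_knob 0.98 [269.4 191.7] [0.5608 0.1648 0.07  ]
```

View pics/w1.png

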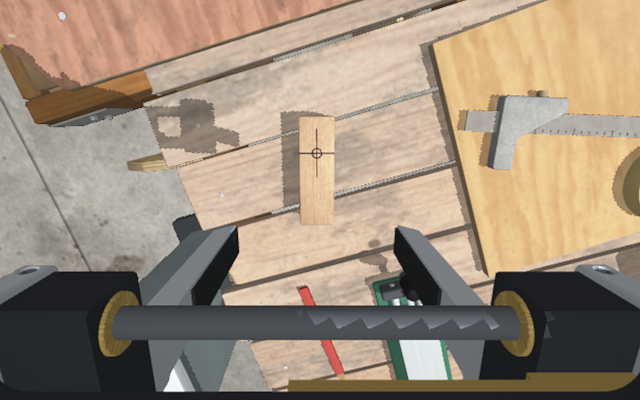

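The wrist view shows the block at (317,170) with its cross at (317,153), aligned with the fingers. The depth fit agrees with the known sizes. Next I'll descend and grasp it.

move_arm(steps=[0,0,0,0.001,0.0005,-0.05,1,0,0,0,0.001,0.0005,-0.1,1,0,0,0,0.001,0.0005,-0.15,1,0,0,0,0.001,0.0005,-0.2,1,0,0,0,0.001,0.0005,-0.23,1,0,0,0,0.001,0.0005,-0.249,1,0,0,0,0.001,0.0005,-0.249,1,0,0,0,0.001,0.0005,-0.249,0.3,0,0,0,0.001,0.0005,-0.249,0.3,0,0,0,0.001,0.0005,-0.249,0.3,0,0,0,0.001,0.0005,-0.249,0.3,0,0,0,0.001,0.0005,-0.249,0.3])

```text
time: 3.85
tool_pos: [0.4806, 0.3488, 0.0315]
ee_rot: [3.14, -0.001, 1.286]
wrist_force: [-0.5, -0.2, -0.0]
width: 0.0576
finger_force: 0.0
```

move_arm(steps=[0,0,0,0,0,0,0.3,0,0,0,0,0,0,0.3,0,0,0,0,0,0,0.3,0,0,0,0,0,0,0.3,0,0,0,0,0,0,0.3])

```text
time: 4.35
tool_pos: [0.4802, 0.3486, 0.0307]
ee_rot: [3.141, -0.0, 1.286]
wrist_force: [-0.9, -0.6, 1.4]
width: 0.045
finger_force: 30.0
```

move_arm(steps=[0,0,0,0,0,0.04,0.3,0,0,0.1,0,0,0.08,0.3,0,0,0.2,0,0,0.12,0.3,0,0,0.27,0,0,0.14,0.3,0,0,0.27,0,0,0.14,0.3])

```text
time: 4.85
tool_pos: [0.482, 0.3495, 0.1746]
ee_rot: [3.135, -0.004, 1.556]
wrist_force: [0.0, 0.2, -0.5]
width: 0.045
finger_force: 30.0
```

```bash
cat > tab.py <<'E'
from look import *
def table(n):
    I,D=snapshot(n); c,R,t=cam(n)
    # all pixels near table height, bright, in the table region
    m=(I.astype(int).min(2)>120)&(D>0)
    v,u=np.nonzero(m); d=D[v,u]; P=(np.c_[(u-c["cx"])/c["fx"]*d,(v-c["cy"])/c["fy"]*d,d]-t)@R
    k=(abs(P[:,2]-.046)<.005)&(abs(P[:,0]-.555)<.06)&(P[:,1]>-.12)&(P[:,1]<.14)
    mm=np.zeros(D.shape,np.uint8); mm[v[k],u[k]]=1; mm=cv2.morphologyEx(mm,cv2.MORPH_OPEN,np.ones((5,5)))
    nn,L,S,_=cv2.connectedComponentsWithStats(mm); i=1+np.argmax(S[1:,4]); mm=L==i
    P=cloud(n,D,mm); (q,wh,a)=cv2.minAreaRect(P[:,:2].astype(np.float32)*1000)
    print(n,len(P),"mean",P.mean(0),"rect",np.round(q,1),np.round(wh,1),round(a,2),"px",S[i])
    return I,D
E
python3 - <<'E'
from tab import *
obs()
I,D=table("top"); cv2.imwrite("pics/t2.png",cv2.resize(I[120:250,180:420,::-1],None,fx=3.3,fy=3.3,interpolation=cv2.INTER_CUBIC))
pts("top",[("table_top",.046),("table_knob",.07),("lever_grip",.293),("punch_point",.106)])
I,D=table("wrist"); save("w2",I)
pts("wrist",[("table_top",.046),("table_knob",.07),("lever_grip",.293),("punch_point",.106),("mark",.186)])
E
```

```text
4.85 [0.482  0.3495 0.1746] [ 3.1347 -0.004   1.5556] [ 0.0084  0.189  -0.5314] 0.04495173312731451 29.993154108524323 [ 0.5323  0.1945  1.3389 -0.0001  1.6003  0.5475]
top 63 mean [0.5425 0.0344 0.0459] rect [542.5  34.6] [33.7 24. ] 86.63 px [305 195  11   8  63]
top table_top 0.8 [315.1 195.3] [0.5527 0.018  0.046 ]
top table_knob 0.63 [270.8 195.6] [0.5479 0.1601 0.07  ]
top lever_grip 0.69 [391.1 216.5] [ 0.4358 -0.19    0.293 ]Traceback (most recent call last):
  File "<stdin>", line 5, in <module>
  File "tab.py", line 9, in table
    nn,L,S,_=cv2.connectedComponentsWithStats(mm); i=1+np.argmax(S[1:,4]); mm=L==i
                                                       ~~~~~~~~~^^^^^^^^^
    return _wrapfunc(a, 'argmax', axis=axis, out=out, **kwds)
    return bound(*args, **kwds)
ValueError: attempt to get argmax of an empty sequence
```

View pics/t2.png

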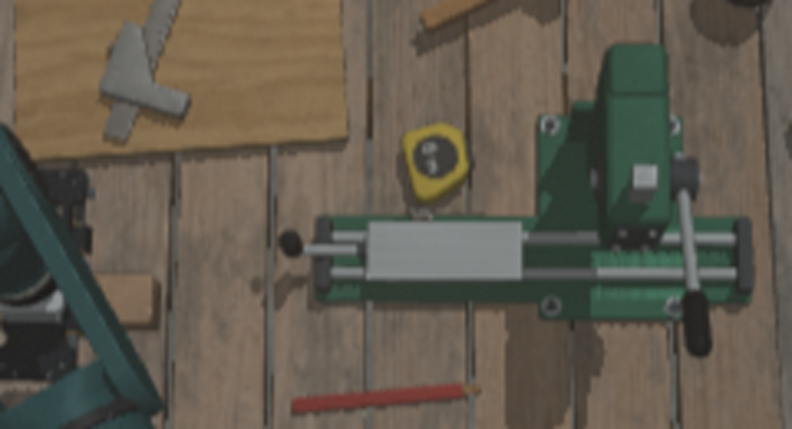

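The crop shows the table as a plain grey rectangle centred at about (314.5,196) full-frame, nearly parallel to the image rows. The knob, the lever handle and the head are clear of each other. I'll refine the table's pose from the mask edges.

```bash
sed -i 's/m=(I.astype(int).min(2)>120)&(D>0)/J=I.astype(int); m=(J.min(2)>TH)\&(J.max(2)-J.min(2)<30)\&(D>0)/; s/np.ones((5,5))/np.ones((3,5))/; s/def table/TH=85\ndef table/' tab.py
python3 - <<'E'
import tab
from tab import *
for i in range(3):
  I,D=table("top"); pts("top",[("table_top",.046),("table_knob",.07),("punch_point",.106),("lever_grip",.293)])
J=I[170:225,260:420].astype(int); print(I[196,290:350:3].tolist()[:20]); print(I[180:212,314].min(1))
r=silhouettes("top","lever_grip")[0]; P=cloud("top",D,r["pixels"]); print(r["score"],r["uv"],len(P)); k=P[:,2]>.12; print(P[k][np.argsort(P[k][:,0])][::6])
c,R,t=cam("top"); P=cloud("top",D,np.ones(D.shape,bool)); k=(P[:,2]>.266)&(P[:,2]<.28)&(abs(P[:,1]+.17)<.06)&(P[:,0]>.5)&(P[:,0]<.75); Q=P[k]
print("head",len(Q),cv2.minAreaRect(Q[:,:2].astype(np.float32)*1000))
E
```

```text
top 67 mean [0.5533 0.0378 0.0459] rect [553.2  39.4] [12.9 63.3] 7.13 px [299 193  20   5  67]
top table_knob 0.67 [268.9 192. ] [0.5598 0.1664 0.07  ]
top lever_grip 0.73 [390.2 215.9] [ 0.4375 -0.1876  0.293 ]
top 76 mean [0.5639 0.0361 0.0456] rect [564.3  38.5] [21.7 65.6] 20.36 px [300 188  19  10  76]
top table_top 0.68 [314.6 195.8] [0.5511 0.0196 0.046 ]
top table_knob 0.69 [270.  193.1] [0.5561 0.1628 0.07  ]
top punch_point 0.54 [394.8 215.7] [ 0.4714 -0.23    0.106 ]
top lever_grip 0.73 [391.1 213.7] [ 0.4435 -0.1903  0.293 ]
top 289 mean [0.5607 0.0117 0.046 ] rect [553.4  18.6] [138.1  54.8] 88.95 px [294 187  43  17 289]
top table_top 0.92 [315.4 197.1] [0.5467 0.017  0.046 ]
top table_knob 0.67 [268.9 192.9] [0.5568 0.1663 0.07  ]
top punch_point 0.45 [314.1 197.8] [0.5311 0.0203 0.106 ]
top lever_grip 0.79 [391.  215.2] [ 0.4394 -0.1898  0.293 ]
[[62, 63, 62], [130, 135, 134], [130, 134, 134], [131, 136, 135], [131, 136, 134], [131, 136, 136], [132, 137, 135], [132, 137, 136], [132, 137, 136], [132, 137, 137], [131, 136, 136], [131, 136, 135], [131, 136, 136], [130, 
[... 1258 characters left out ...]
0.5368 -0.1916  0.2508]
 [ 0.5418 -0.1843  0.2431]
 [ 0.5473 -0.1929  0.2442]
 [ 0.5518 -0.1853  0.2386]
 [ 0.557  -0.1938  0.2409]
 [ 0.5582 -0.1858  0.2367]
 [ 0.5609 -0.1973  0.237 ]
 [ 0.5622 -0.1907  0.2437]
 [ 0.5634 -0.1856  0.2393]
 [ 0.5657 -0.1998  0.2413]
 [ 0.5673 -0.1848  0.247 ]
 [ 0.5685 -0.194   0.2422]
 [ 0.571  -0.1853  0.2442]
 [ 0.5722 -0.1801  0.2401]
 [ 0.5739 -0.2071  0.2327]
 [ 0.5763 -0.2025  0.2458]
 [ 0.5779 -0.2005  0.24  ]
 [ 0.5799 -0.1914  0.2438]
 [ 0.5831 -0.1945  0.2431]
 [ 0.5842 -0.1806  0.2398]
 [ 0.5876 -0.1925  0.2379]
 [ 0.5919 -0.1846  0.2338]]
head 935 ((590.39013671875, -149.7253875732422), (185.25547790527344, 66.65868377685547), 4.577422618865967)
```

```bash
cat > tab2.py <<'E'
from look import *
def table(I):
    x0,y0=282,180; g=cv2.cvtColor(I,cv2.COLOR_RGB2GRAY)[180:216,282:350]
    g=cv2.resize(g,None,fx=8,fy=8,interpolation=cv2.INTER_CUBIC); m=cv2.morphologyEx((g>98).astype(np.uint8),cv2.MORPH_OPEN,np.ones((60,60)))
    c=max(cv2.findContours(m,cv2.RETR_EXTERNAL,cv2.CHAIN_APPROX_NONE)[0],key=cv2.contourArea)[:,0]
    W=np.array([ray("top",((u+.5)/8-.5+x0,(v+.5)/8-.5+y0),.046)[:2] for u,v in c])*1000
    return cv2.minAreaRect(W.astype(np.float32)), np.mean(cv2.boxPoints(cv2.minAreaRect(W.astype(np.float32))),0),W
E
python3 - <<'E'
from tab2 import *
for i in range(3):
    I,D=snapshot("top"); r,_,W=table(I); print(r)
    lo=np.array(r[0]); 
    for s in(-1,1):
        k=(abs(W[:,1]-lo[1])<65)&((W[:,0]-lo[0])*s>20); p=np.polyfit(W[k,1],W[k,0],1); print("edge x at centre",np.polyval(p,lo[1]),"slope",p[0])
        k=(abs(W[:,0]-lo[0])<22)&((W[:,1]-lo[1])*s>65); p=np.polyfit(W[k,0],W[k,1],1); print("end y",np.polyval(p,lo[0]),"slope",p[0])
    for r in silhouettes("top","table_knob")[:1]: print("knob",r["uv"],ray("top",r["uv"],.089),r["pixels"].sum())
E
```

```text
((552.4202880859375, 20.1949462890625), (152.5035858154297, 58.660125732421875), 89.37385559082031)
edge x at centre 523.1014987698754 slope 0.010812672884435461
end y -55.87465446263105 slope -0.01789533724679674
edge x at centre 581.4363564997323 slope 0.010075745665797468
end y 96.14159939655124 slope 0.0024777095967087005
knob [311.4, 193.8] [0.548  0.0291 0.089 ] 942
((552.4203491210938, 20.19799041748047), (152.50967407226562, 58.66012954711914), 89.37385559082031)
edge x at centre 523.0950561899272 slope 0.0112231757564396
end y -55.87465555487576 slope -0.01789533724679674
edge x at centre 581.4603026125014 slope 0.010567970057717481
end y 96.14555757170153 slope 0.002995811151740761
knob [222.3, 207.5] [0.5067 0.3105 0.089 ] 278
((552.2090454101562, 20.19725799560547), (152.5035858154297, 58.237709045410156), 89.37385559082031)
edge x at centre 523.1054577456523 slope 0.011674974545933674
end y -55.87087420370703 slope -0.01789533724679674
edge x at centre 581.3296321153994 slope 0.010929303079109392
end y 96.14107599854623 slope 0.0024777095967087005
knob [311.7, 195.2] [0.5434 0.0282 0.089 ] 870
```

move_arm(steps=[0,0,0.002,0.012,-0.04,0,0.3,0,0,0.002,0.024,-0.09,0,0.3,0,0,0.002,0.036,-0.14,0,0.3,0,0,0.002,0.048,-0.19,0,0.3,0,0,0.002,0.06,-0.24,0,0.3,0,0,0.002,0.067,-0.285,0,0.3,0,0,0.002,0.07,-0.313,0,0.3,0,0,0.002,0.072,-0.328,0,0.3,0,0,0.002,0.072,-0.328,-0.02,0.3,0,0,0.002,0.072,-0.328,-0.045,0.3,0,0,0.002,0.072,-0.328,-0.06,0.3,0,0,0.002,0.072,-0.328,-0.06,0.3])

```text
time: 7.45
tool_pos: [0.5502, 0.0214, 0.1075]
ee_rot: [-3.136, -0.001, 1.559]
wrist_force: [-0.3, -0.4, -1.5]
width: 0.0452
finger_force: 30.0
```

```bash
python3 - <<'E'
from look import *
obs(); I,D=snapshot("wrist"); save("w3",I); pts("wrist",[("mark",.155-.045+.015),("table_top",.046),("table_knob",.07)])
E
```

```text
7.45 [0.5502 0.0214 0.1075] [-3.1356 -0.0006  1.5589] [-0.2915 -0.3561 -1.5492] 0.045194422283599434 29.993742406368256 [-0.0643  0.1415  1.5352  0.0003  1.4709 -0.0524]
wrist mark 0.7 [314.3 211.9] [0.5529 0.0473 0.125 ]
```

View pics/w3.png

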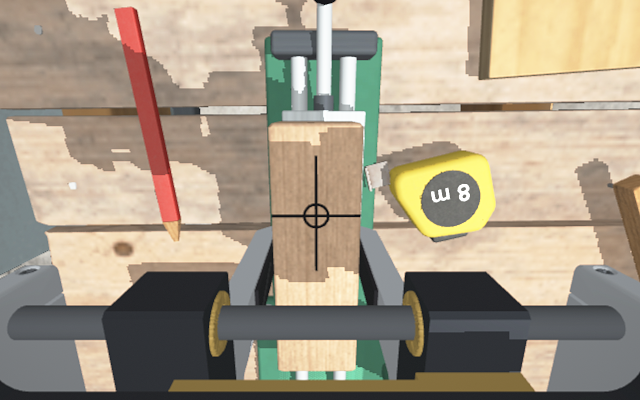

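The wrist view shows the block held squarely over the table, with the cross at (316,215). The table's outer end shows at columns 283–365, row 112. The tape is at (450,195) and the pencil at (150,120). I'll check lateral alignment from this same picture.

```bash
python3 - <<'E'
from look import *
obs(); I,D=snapshot("wrist")
g=I[117,270:390].astype(int); print(g[:25:1].tolist(),g[85:].tolist()[:20])
for uv in((283,117),(365,117),(324,112)): print("table",ray("wrist",uv,.046))
z=.122
for uv in((316,215),(269,124),(361,124),(275,368),(355,368)): print("block top",ray("wrist",uv,z))
r=silhouettes("wrist","tape_measure")[0]; P=cloud("wrist",D,r["pixels"]); print("tape",np.percentile(P,[2,98],axis=0))
r=silhouettes("wrist","block")[0]; P=cloud("wrist",D,r["pixels"]); P=P[abs(P[:,2]-z)<.01];print("block z",np.median(P[:,2]),np.percentile(P,[1,99],axis=0))
E
```

```text
7.65 [0.5531 0.0209 0.112 ] [3.1389 0.0001 1.5585] [ 0.937   0.3462 -0.0073] 0.04453775778613609 29.99376118183136 [-0.0647  0.1386  1.5293  0.0001  1.4711 -0.0525]
[[66, 112, 91], [66, 112, 91], [65, 112, 91], [65, 112, 91], [66, 112, 91], [64, 112, 90], [59, 108, 86], [132, 146, 142], [170, 175, 177], [178, 185, 186], [182, 188, 189], [183, 189, 191], [183, 190, 193], [188, 195, 196], [191, 198, 199], [191, 198, 199], [190, 196, 197], [188, 194, 194], [186, 193, 194], [183, 190, 190], [182, 188, 188], [183, 188, 189], [186, 192, 193], [189, 196, 196], [188, 196, 196]] [[250, 252, 252], [250, 252, 252], [251, 252, 253], [238, 244, 245], [156, 199, 182], [91, 167, 133], [97, 169, 136], [98, 170, 138], [99, 171, 138], [98, 169, 136], [97, 168, 134], [98, 169, 135], [98, 169, 135], [98, 169, 135], [98, 169, 135], [96, 166, 133], [92, 163, 131], [124, 157, 132], [205, 187, 167], [230, 207, 187]]
table [0.5321 0.092  0.046 ]
table [0.59   0.0913 0.046 ]
table [0.5611 0.0951 0.046 ]
block top [0.5546 0.0439 0.122 ]
block top [0.5327 0.0898 0.122 ]
block top [0.5766 0.0892 0.122 ]
block top [ 0.5293 -0.0507  0.122 ]
block top [ 0.5765 -0.0514  0.122 ]
tape [[ 0.5987 -0.0032  0.0113]
 [ 0.6859  0.0614  0.0345]]
block z 0.1263244567975199 [[ 0.5323 -0.0466  0.1246]
 [ 0.5756  0.0896  0.1277]]
```

move_arm(steps=[0,0,0,0.0005,-0.001,-0.008,0.3,0,0,0,0.0005,-0.001,-0.016,0.3,0,0,0,0.0005,-0.001,-0.024,0.3,0,0,0,0.0005,-0.001,-0.029,0.3,0,0,0,0.0005,-0.001,-0.031,0.3,0,0,0,0.0005,-0.001,-0.0325,0.3,0,0,0,0.0005,-0.001,-0.0325,0.3,0,0,0,0.0005,-0.001,-0.0325,0.3,0,0,0,0.0005,-0.001,-0.0325,0.3])

```text
time: 8.7
tool_pos: [0.5529, 0.0195, 0.0784]
ee_rot: [3.141, 0.0, 1.558]
wrist_force: [0.3, -1.5, -0.9]
width: 0.0447
finger_force: 30.0
```

move_arm(steps=[0,0,0,0,0,-0.001,0.3,0,0,0,0,0,-0.0015,0.3,0,0,0,0,0,-0.0015,0.3,0,0,0,0,0,-0.0015,0.3,0,0,0,0,0,-0.0015,0.3])

```text
time: 9.2
tool_pos: [0.553, 0.0194, 0.077]
ee_rot: [3.141, 0.0, 1.558]
wrist_force: [-0.2, -0.8, 1.4]
width: 0.0447
finger_force: 30.0
```

move_arm(steps=[0,0,0,0,0,-0.0006,0.3,0,0,0,0,0,-0.0006,0.3,0,0,0,0,0,-0.0006,0.3,0,0,0,0,0,-0.0006,0.65,0,0,0,0,0,-0.0006,0.65,0,0,0,0,0,-0.0006,0.65,0,0,0,0,0,-0.0006,0.65,0,0,0,0,0,-0.0006,0.65,0,0,0,0,0,-0.0006,0.65])

```text
time: 10.1
tool_pos: [0.5527, 0.0195, 0.0757]
ee_rot: [-3.141, -0.0, 1.558]
wrist_force: [-0.4, 0.5, 0.2]
width: 0.0608
finger_force: 0.0
```

move_arm(steps=[0,0,0,0,0,0.02,0.65,0,0,0,0,0,0.05,0.65,0,0,0,0,0,0.1,0.65,0,0,0,0,0.03,0.14,0.65,0,0,0,0,0.07,0.15,0.65,0,0,0,0,0.1,0.15,0.65,0,0,0,0,0.12,0.15,0.65,0,0,0,0,0.12,0.15,0.65,0,0,0,0,0.12,0.15,0.65,0,0,0,0,0.12,0.15,0.65])

```text
time: 11.1
tool_pos: [0.5527, 0.1385, 0.2257]
ee_rot: [-3.141, 0.001, 1.557]
wrist_force: [-0.2, 0.4, -0.5]
width: 0.061
finger_force: 0.0
```

```bash
python3 - <<'E'
from look import *
obs(); I,D=snapshot("wrist"); save("w4",I); pts("wrist",[("table_knob",.07)])
I,D=snapshot("top"); cv2.imwrite("pics/t4.png",cv2.resize(I[150:230,240:420,::-1],None,fx=4.4,fy=4.4,interpolation=cv2.INTER_CUBIC)); pts("top",[("mark",.091),("block",.046),("table_knob",.07),("table_top",.046)])
rect("top","block",.091,D=D)
E
```

```text
11.1 [0.5527 0.1385 0.2257] [-3.1413  0.0007  1.5567] [-0.2252  0.3704 -0.4966] 0.06095658510960493 0.0 [ 0.1463  0.1307  1.3109 -0.0006  1.7004  0.1603]
wrist table_knob 0.78 [319.8 155.5] [0.5582 0.1702 0.07  ]
top mark 0.58 [306.  194.2] [0.5464 0.0462 0.091 ]
top block 0.58 [315.8 197. ] [0.547  0.0157 0.046 ]
top table_top 0.5 [315.2 196.4] [0.549  0.0177 0.046 ]
top block 0.76 543 z 0.0913526787865953 rect mm [550.8  19.3] [137.3  44.1] 88.31 mean [0.5506 0.0211 0.0914]
```

View pics/t4.png

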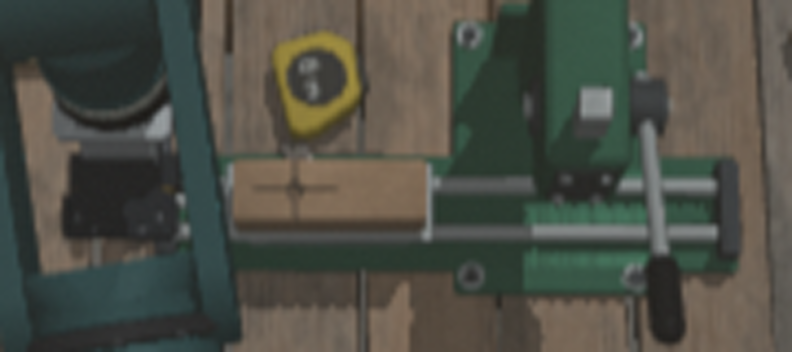

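The block lies on the table, aligned, with table visible at both ends (block 233–427, table 228–432 in the crop). Next I'll pinch the knob.

move_arm(steps=[0,0,0,0.002,0.0315,-0.03,0.65,0,0,0,0.002,0.0315,-0.07,0.65,0,0,0,0.002,0.0315,-0.11,0.65,0,0,0,0.002,0.0315,-0.14,0.65,0,0,0,0.002,0.0315,-0.1545,0.65,0,0,0,0.002,0.0315,-0.1545,0.65,0,0,0,0.002,0.0315,-0.1545,0,0,0,0,0.002,0.0315,-0.1545,0,0,0,0,0.002,0.0315,-0.1545,0,0,0,0,0.002,0.0315,-0.1545,0,0,0,0,0.002,0.0315,-0.1545,0,0,0,0,0.002,0.0315,-0.1545,0])

```text
time: 12.7
tool_pos: [0.5568, 0.1711, 0.0723]
ee_rot: [3.136, -0.001, 1.558]
wrist_force: [5.8, -0.3, -0.3]
width: 0.021
finger_force: 30.0
```

```bash
python3 - <<'E'
from look import *
obs()
print("endblock",ray("top",(277.9,196),.036),"head mid",ray("top",(373.2,192),.272))
E
```

```text
12.7 [0.5568 0.1711 0.0723] [ 3.136  -0.0006  1.5577] [ 5.7811 -0.2639 -0.2662] 0.02101340361154327 30.009333870839328 [ 0.2011  0.2276  1.5075 -0.0007  1.401   0.2143]
endblock [0.554  0.1405 0.036 ] head mid [ 0.5091 -0.1464  0.272 ]
```

move_arm(steps=[0,0,0,0.0022,-0.006,0,0,0,0,0,0.0021,-0.016,0,0,0,0,0,0.002,-0.03,0,0,0,0,0,0.0018,-0.048,0,0,0,0,0,0.0016,-0.068,0,0,0,0,0,0.0014,-0.088,0,0,0,0,0,0.0012,-0.108,0,0,0,0,0,0.001,-0.128,0,0,0,0,0,0.0008,-0.147,0,0,0,0,0,0.0006,-0.162,0,0,0,0,0,0.0004,-0.173,0,0,0,0,0,0.0003,-0.18,0])

```text
validation failed for argument at $.st...
```

move_arm(steps=[0,0,0,0,-0.004,0,0,0,0,0,0,-0.007,0,0,0,0,0,0,-0.01,0,0,0,0,0,0,-0.01,0,0,0,0,0,0,-0.01,0,0,0,0,0,0,-0.01,0,0])

```text
time: 13.3
tool_pos: [0.5567, 0.1617, 0.0723]
ee_rot: [3.137, -0.002, 1.558]
wrist_force: [5.2, 1.2, -0.1]
width: 0.0212
finger_force: 30.0
```

```bash
python3 - <<'E'
from look import *
obs(); c,R,t=cam("wrist"); print("cam",-R.T@t,"axis",R[2])
for n in("scene","top"):
    I,D=snapshot(n); pts(n,[("punch_point",.106),("mark",.091)])
P=cloud("top",D,np.ones(D.shape,bool))
k=(abs(P[:,2]-.270)<.012)&(abs(P[:,1]+.16)<.06)&(P[:,0]>.5)&(P[:,0]<.72); Q=P[k]
for a in np.arange(.52,.72,.02):
    q=Q[(Q[:,0]>a)&(Q[:,0]<a+.02)]
    if len(q)>20: print(round(a,2),len(q),np.percentile(q[:,1],[3,97]),np.percentile(q[:,1],[3,97]).mean())
E
```

```text
13.3 [0.5567 0.1617 0.0723] [ 3.1366 -0.0017  1.5578] [ 5.2014  1.2443 -0.1328] 0.021249296379027605 30.00722251003026 [0.1844 0.2217 1.5146 0.0007 1.4001 0.1973]
cam [0.5579 0.2354 0.2379] axis [ 0.0016 -0.2548 -0.967 ]
scene punch_point 0.72 [375.4 168.3] [ 0.6808 -0.5366  0.106 ]
scene mark 0.82 [316.4 226.2] [0.5524 0.0181 0.091 ]
top mark 0.61 [308.1 195.1] [0.5434 0.0395 0.091 ]
0.52 143 [-0.1757 -0.122 ] -0.14883627101149882
0.54 98 [-0.173  -0.1201] -0.1465469640472576
0.56 101 [-0.1734 -0.1207] -0.1470578026495853
0.58 136 [-0.174  -0.1209] -0.14747343527797407
0.6 134 [-0.1751 -0.1215] -0.1483001931692583
0.62 138 [-0.1759 -0.1223] -0.14911428638368174
0.64 138 [-0.1769 -0.1228] -0.14983835361730802
0.66 119 [-0.1739 -0.1234] -0.14867906179857832
```

move_arm(steps=[0,0,0,0.002,-0.006,0,0,0,0,0,0.0018,-0.016,0,0,0,0,0,0.0016,-0.03,0,0,0,0,0,0.0014,-0.048,0,0,0,0,0,0.0012,-0.068,0,0,0,0,0,0.001,-0.088,0,0,0,0,0,0.0008,-0.108,0,0,0,0,0,0.0006,-0.128,0,0,0,0,0,0.0004,-0.148,0,0,0,0,0,0.0002,-0.164,0,0,0,0,0,0.0001,-0.176,0,0,0,0,0,0.0001,-0.183,0,0])

```text
time: 14.8
tool_pos: [0.5538, -0.0226, 0.0723]
ee_rot: [-3.14, -0.001, 1.557]
wrist_force: [-3.8, 3.5, 6.0]
width: 0.0214
finger_force: 30.0
```

move_arm(steps=[0,0,0,0,0,0,0.65,0,0,0,0,0,0,0.65,0,0,0,0,0,0,0.65,0,0,0,0,0,0,0.65,0,0,0,0,0,0,0.65,0,0,0,0,0,0.02,0.65,0,0,0,0,0,0.06,1,0,0,0,0,0,0.11,1,0,0,0,0,-0.015,0.155,1,0,0,0,0,-0.027,0.178,1,0,0,0,0,-0.027,0.178,1,0,0,0,0,-0.027,0.178,1])

```text
time: 16.0
tool_pos: [0.5547, -0.0488, 0.2488]
ee_rot: [-3.141, -0.0, 1.558]
wrist_force: [-1.2, -0.3, -0.2]
width: 0.0939
finger_force: 0.0
```

```bash
python3 - <<'E'
from look import *
obs(); I,D=snapshot("wrist"); save("w5",I); pts("wrist",[("punch_point",.106),("mark",.091),("table_knob",.07)])
rect("wrist","block",.091,D=D)
I,D=snapshot("scene"); save("s5",I); pts("scene",[("punch_point",.106),("mark",.091)])
E
```

```text
16.0 [ 0.5547 -0.0488  0.2488] [-3.1413 -0.0004  1.5576] [-1.1739 -0.2751 -0.2074] 0.0939419576514379 0.0 [-0.1898  0.0991  1.3003  0.0003  1.7425 -0.1765]
wrist punch_point 0.56 [311.7 270.1] [ 0.5488 -0.1356  0.106 ]
wrist mark 0.83 [313.4 271.5] [ 0.5502 -0.1451  0.091 ]
wrist table_knob 0.67 [312.  160.6] [ 0.5502 -0.0243  0.07  ]
wrist block 0.66 2087 z 0.08971032628264845 rect mm [ 549.3 -139.3] [69.1 44.3] 89.83 mean [ 0.5495 -0.1347  0.0897]
scene punch_point 0.61 [355.  205.5] [ 0.5249 -0.1819  0.106 ]
scene mark 0.94 [345.2 209.3] [ 0.552  -0.1524  0.091 ]
```

View pics/w5.png

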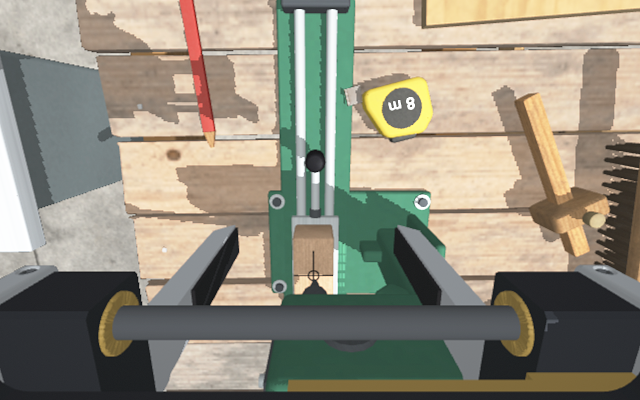

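The wrist view shows the cross at (313,275). The punch point seems to be just below it, at about (314,283). I'll enlarge that area.

```bash
python3 - <<'E'
import cv2
I=cv2.imread("pics/w5.png")[215:310,265:365]; a=cv2.resize(I,None,fx=6,fy=6,interpolation=cv2.INTER_CUBIC); cv2.imwrite("pics/c5.png",a)
E
```

```text
(no output)
```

View pics/c5.png

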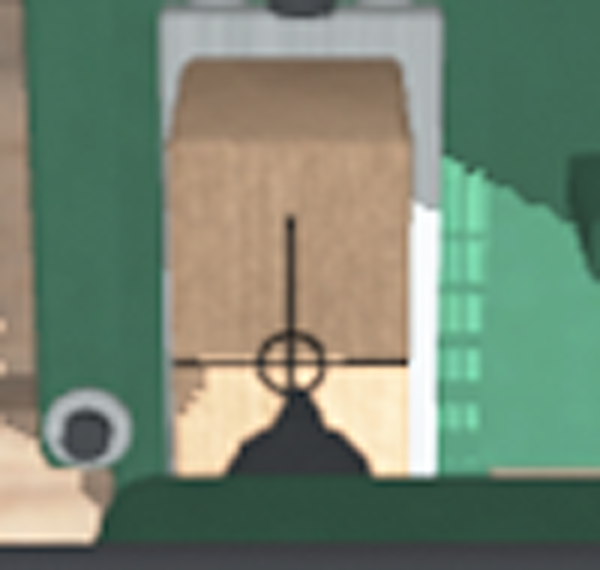

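In the crop the cross is at (291,362), i.e. full-frame (313.5,275.3). The punch tip is at (298,388), i.e. (314.7,279.7). Next I'll compute the remaining offset.

```bash
python3 - <<'E'
from look import *
print(ray("wrist",(313.5,275.2),.091),ray("wrist",(314.7,279.5),.106),ray("wrist",(314.7,281),.106))
E
```

```text
[ 0.5514 -0.1513  0.091 ] [ 0.5528 -0.1482  0.106 ] [ 0.5528 -0.15    0.106 ]
```

move_arm(steps=[-0.1,0,0,0,0.019,-0.01,1,-0.2,0,0,0,0.019,-0.02,1,-0.3,0,0,0,0.019,-0.029,1,-0.35,0,0,0,0.019,-0.029,1,-0.35,0,0,0,0.019,-0.029,1,-0.35,0,0,0,0.019,-0.029,1,-0.35,0,0,0,0.019,-0.029,1])

```text
time: 17.1
tool_pos: [0.5551, -0.0306, 0.221]
ee_rot: [3.136, 0.349, 1.556]
wrist_force: [-0.3, -0.2, -0.9]
width: 0.0941
finger_force: 0.0
```

```bash
python3 - <<'E'
from look import *
obs(); I,D=snapshot("wrist"); pts("wrist",[("punch_point",.106),("mark",.091)])
u,v=[int(q) for q in spot_point("wrist","mark")[0]["uv"]]; u=min(max(u,50),590); v=max(v-45,0); print("origin",u-50,v)
cv2.imwrite("pics/c6.png",cv2.resize(I[v:v+90,u-50:u+50,::-1],None,fx=6,fy=6,interpolation=cv2.INTER_CUBIC))
E
```

```text
17.1 [ 0.5551 -0.0306  0.221 ] [3.1355 0.3493 1.5556] [-0.2801 -0.1845 -0.863 ] 0.09410184151561903 0.0 [ 0.0504  0.1165  1.3759 -0.3504  1.6609  0.0348]
wrist punch_point 0.65 [314.7 251.3] [ 0.554  -0.1464  0.106 ]
wrist mark 0.65 [314.3 241.2] [ 0.5536 -0.1457  0.091 ]
origin 264 196
```

View pics/c6.png

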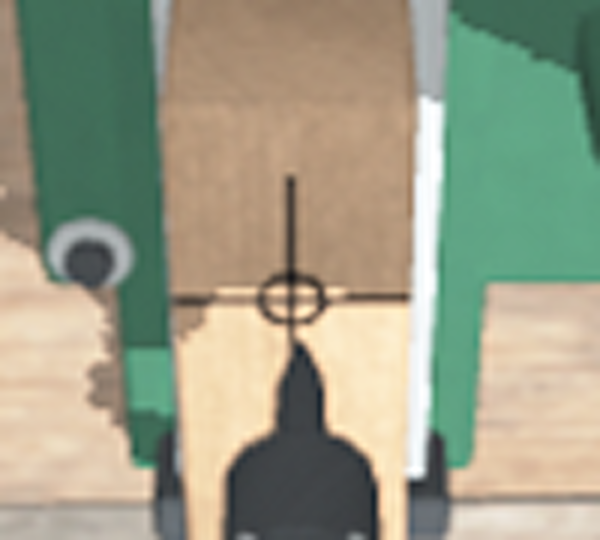

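The crop shows the cross at (291,298), i.e. (312.4,245.6) full-frame, and the punch tip at (298,340), i.e. (313.6,252.6).

```bash
python3 - <<'E'
from look import *
print(ray("wrist",(312.4,245.6),.091),ray("wrist",(313.6,252.4),.106))
E
```

```text
[ 0.5513 -0.1521  0.091 ] [ 0.5527 -0.1478  0.106 ]
```

move_arm(steps=[0.12,0,0,0,0.006,0,0.65,0.24,0,0,0,0.006,-0.01,0.65,0.35,0,0,0,0.006,-0.03,0.65,0.35,0,0,0,0.006,-0.07,0.65,0.35,0,0,0,0.006,-0.11,0.65,0.35,0,0,0,0.006,-0.135,0.65,0.35,0,0,0,0.006,-0.1475,0.65,0.35,0,0,0,0.006,-0.1475,0.65,0.35,0,0,0,0.006,-0.1475,0,0.35,0,0,0,0.006,-0.1475,0,0.35,0,0,0,0.006,-0.1475,0,0.35,0,0,0,0.006,-0.1475,0])

```text
time: 18.5
tool_pos: [0.5556, -0.024, 0.0742]
ee_rot: [3.139, 0.0, 1.558]
wrist_force: [-0.8, -0.1, -0.1]
width: 0.0327
finger_force: 0.0
```

move_arm(steps=[0,0,0,0,0,0,0,0,0,0,0,0,0,0,0,0,0,0,0,0,0])

```text
time: 18.8
tool_pos: [0.5538, -0.024, 0.0734]
ee_rot: [-3.139, 0.0, 1.558]
wrist_force: [-5.3, 1.3, 6.2]
width: 0.0212
finger_force: 30.0
```

move_arm(steps=[0,0,0,-0.001,0.0015,0,0,0,0,0,-0.001,0.003,0,0,0,0,0,-0.001,0.0038,0,0,0,0,0,-0.001,0.0038,0,0,0,0,0,-0.001,0.0038,0,0])

```text
time: 19.3
tool_pos: [0.5539, -0.0205, 0.0734]
ee_rot: [3.141, 0.001, 1.558]
wrist_force: [-3.1, -3.1, 4.8]
width: 0.0211
finger_force: 30.0
```

move_arm(steps=[0,0,0,-0.001,0,0,0.65,0,0,0,-0.001,0,0,0.65,0,0,0,-0.001,0,0,0.65,0,0,0,-0.001,0,0,0.65,0,0,0,-0.001,0,0.002,0.65,0,0,0,-0.001,0,0.02,0.65,0,0,0,-0.001,0,0.06,0.65,0,0,0,-0.001,0,0.11,0.65,0,0,0,-0.001,0,0.15,0.65,0,0,0,-0.001,0,0.15,0.65])

```text
time: 20.3
tool_pos: [0.5561, -0.0205, 0.2312]
ee_rot: [3.127, 0.002, 1.558]
wrist_force: [0.6, 0.1, 1.3]
width: 0.0611
finger_force: 0.0
```

move_arm(steps=[-0.12,0,0,0,-0.01,0,1,-0.24,0,0,0,-0.01,0,1,-0.35,0,0,0,-0.01,0,1,-0.35,0,0,0,-0.01,0,1,-0.35,0,0,0,-0.01,0,1,-0.35,0,0,0,-0.01,0,1])

```text
time: 20.9
tool_pos: [0.5528, -0.0309, 0.2228]
ee_rot: [3.137, 0.349, 1.556]
wrist_force: [-0.9, 0.6, -0.0]
width: 0.0937
finger_force: 0.0
```

```bash
python3 - <<'E'
from look import *
obs(); I,D=snapshot("wrist"); pts("wrist",[("punch_point",.106),("mark",.091)])
u,v=[int(q) for q in spot_point("wrist","mark")[0]["uv"]]; u=min(max(u,50),590); v=max(v-45,0); print("origin",u-50,v)
cv2.imwrite("pics/c7.png",cv2.resize(I[v:v+90,u-50:u+50,::-1],None,fx=6,fy=6,interpolation=cv2.INTER_CUBIC))
c,R,t=cam("wrist"); np.savez("cam7",o=-R.T@t,R=R,k=[c["fx"],c["fy"],c["cx"],c["cy"]])
I,D=snapshot("top"); r=silhouettes("top","lever_grip")[0]; P=cloud("top",D,r["pixels"]); P=P[(P[:,2]>.27)&(P[:,0]<.47)]; print("handle",len(P),np.percentile(P,[3,50,97],axis=0))
E
```

```text
20.9 [ 0.5528 -0.0309  0.2228] [3.1368 0.3488 1.556 ] [-0.9318  0.5881 -0.0483] 0.09371549225699496 0.0 [ 0.0497  0.1117  1.3774 -0.35    1.6648  0.0327]
wrist punch_point 0.61 [319.5 250.8] [ 0.5569 -0.1482  0.106 ]
wrist mark 0.69 [313.7 240.7] [ 0.5507 -0.1474  0.091 ]
origin 263 195Traceback (most recent call last):
  File "<stdin>", line 6, in <module>
    return _quantile_unchecked(
        a, q, axis, out, overwrite_input, method, keepdims, weights)
    return _ureduce(a,
                    func=_quantile_ureduce_func,
    ...<5 lines>...
                    overwrite_input=overwrite_input,
                    method=method)
    r = func(a, **kwargs)
    result = _quantile(arr,
                       quantiles=q,
    ...<2 lines>...
                       out=out,
                       weights=wgt)
    slices_having_nans = np.isnan(arr[-1, ...])
                                  ~~~^^^^^^^^^
IndexError: index -1 is out of bounds for axis 0 with size 0
```

View pics/c7.png

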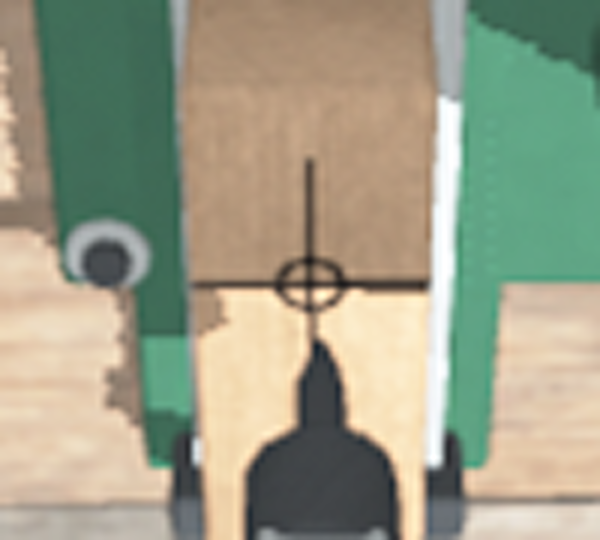

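The cross is now at (310,283), i.e. (314.6,242.1) full-frame, and the punch tip at (317,338), i.e. (315.8,251.2). I'll check the offset numerically.

```bash
python3 - <<'E'
from look import *
print(ray("wrist",(314.6,242.1),.091),ray("wrist",(315.8,251.2),.106)); obs()
E
```

```text
[ 0.5516 -0.1492  0.091 ] [ 0.5529 -0.1484  0.106 ]
21.2 [ 0.5528 -0.0309  0.2232] [3.1362 0.3496 1.5555] [-0.0618  0.3098  0.6303] 0.09376935179257062 0.0 [ 0.0501  0.1115  1.3772 -0.3508  1.6649  0.0333]
```

move_arm(steps=[0.12,0,0,0,0,0.04,0.3,0.24,0,0,0,0,0.08,0,0.35,0,0,0,0,0.12,0,0.35,0,0,0,0,0.137,0,0.35,0,0,0,0,0.137,0])

```text
time: 21.7
tool_pos: [0.5537, -0.0317, 0.3641]
ee_rot: [3.134, 0.001, 1.555]
wrist_force: [-0.1, 0.4, -0.9]
width: 0.0573
finger_force: 0.0
```

move_arm(steps=[0,0,0.145,-0.02,0,0,0,0,0,0.29,-0.05,-0.01,0,0,0,0,0.435,-0.08,-0.03,0,0,0,0,0.58,-0.11,-0.06,0,0,0,0,0.725,-0.12,-0.09,0,0,0,0,0.87,-0.12,-0.12,0,0,0,0,1.015,-0.12,-0.14,0,0,0,0,1.16,-0.12,-0.15,0,0,0,0,1.305,-0.12,-0.156,0,0,0,0,1.45,-0.12,-0.156,0,0,0,0,1.585,-0.12,-0.156,0,0,0,0,1.585,-0.12,-0.156,0,0])

```text
time: 22.9
tool_pos: [0.4326, -0.1857, 0.3579]
ee_rot: [3.14, -0.003, -3.14]
wrist_force: [0.3, -0.1, 0.1]
width: 0.0006
finger_force: 0.0
```

```bash
python3 - <<'E'
from look import *
obs(); I,D=snapshot("wrist"); save("w8",I)
P=cloud("wrist",D,I.max(2)<60); P=P[(P[:,2]>.25)&(P[:,2]<.33)&(P[:,0]>.38)&(P[:,0]<.48)&(abs(P[:,1]+.19)<.05)]
print(len(P)); 
if len(P)>20: print(np.percentile(P,[3,50,97],axis=0))
E
```

```text
22.9 [ 0.4326 -0.1857  0.3579] [ 3.14   -0.0028 -3.1399] [ 0.266  -0.0818  0.1474] 0.0005888562212634994 0.0 [-0.526  -0.0728  1.2591 -0.      1.9585 -2.0985]
1188
[[ 0.4066 -0.1984  0.2992]
 [ 0.4213 -0.1886  0.3087]
 [ 0.4392 -0.1791  0.3135]]
```

move_arm(steps=[0,0,0,0,-0.003,-0.012,0,0,0,0,0,-0.003,-0.025,0,0,0,0,0,-0.003,-0.035,0,0,0,0,0,-0.003,-0.048,0,0,0,0,0,-0.003,-0.062,0,0,0,0,0,-0.003,-0.076,0,0,0,0,0,-0.003,-0.09,0,0,0,0,0,-0.003,-0.104,0,0,0,0,0,-0.003,-0.118,0,0,0,0,0,-0.003,-0.132,0,0,0,0,0,-0.003,-0.146,0,0,0,0,0,-0.003,-0.155,0])

```text
time: 24.15
tool_pos: [0.4356, -0.1893, 0.2049]
ee_rot: [-3.141, 0.008, -3.14]
wrist_force: [4.4, 0.5, 7.8]
width: 0.0001
finger_force: 3.4
```

move_arm(steps=[0,0,0,0,0,-0.008,0,0,0,0,0,0,-0.016,0,0,0,0,0,0,-0.022,0,0,0,0,0,0,-0.026,0,0,0,0,0,0,-0.026,0,0,0,0,0,0,-0.026,0])

```text
time: 24.75
tool_pos: [0.4362, -0.1898, 0.1857]
ee_rot: [-3.137, 0.013, -3.14]
wrist_force: [-3.7, 3.8, 24.8]
width: 0.0001
finger_force: 12.0
```

move_arm(steps=[0,0,0,0,0,-0.002,0,0,0,0,0,0,-0.002,0,0,0,0,0,0,-0.002,0])

```text
time: 25.05
tool_pos: [0.4364, -0.1898, 0.1853]
ee_rot: [-3.137, 0.014, -3.139]
wrist_force: [-6.7, 4.4, 31.1]
width: 0.0004
finger_force: 14.8
```

The force has jumped to 31 N with no further travel, and the geometry gives about 26° below level, so the lever is on its stop. I'll let it come back up, then check.

move_arm(steps=[0,0,0,0,0,0.01,0,0,0,0,0,0,0.025,0,0,0,0,0,0,0.04,0,0,0,0,0,0,0.055,0,0,0,0,0,0,0.07,0,0,0,0,0,0,0.085,0,0,0,0,0,0,0.1,0,0,0,0,0,0,0.115,0,0,0,0,0,0,0.13,0,0,0,0,0,0,0.15,0,0,0,0,0,0,0.18,0,0,0,0,0,0,0.2,0])

```text
time: 26.25
tool_pos: [0.4333, -0.1891, 0.3785]
ee_rot: [-3.142, 0.001, -3.14]
wrist_force: [0.6, -0.5, 0.4]
width: 0.0003
finger_force: 0.0
```

move_arm(steps=[0,0,0,-0.02,0,0.01,0,0,0,0,-0.05,0,0.01,0,0,0,0,-0.08,0,0.01,0,0,0,0,-0.08,0,0.01,0,0,0,0,-0.08,0,0.01,0,0,0,0,-0.08,0,0.01,0])

```text
time: 26.85
tool_pos: [0.3535, -0.1892, 0.3864]
ee_rot: [3.141, -0.0, -3.14]
wrist_force: [1.0, -0.2, 0.9]
width: 0.0003
finger_force: 0.0
```

```bash
python3 - <<'E'
from look import *
obs()
I,D=snapshot("wrist"); P=cloud("wrist",D,I.max(2)<60); P=P[(P[:,2]>.12)&(P[:,2]<.33)&(P[:,0]>.38)&(P[:,0]<.48)&(abs(P[:,1]+.19)<.03)]
print("handle",len(P),np.percentile(P,[3,50,97],axis=0) if len(P)>20 else "")
I,D=snapshot("scene"); pts("scene",[("mark",.091),("lever_grip",.293)])
I,D=snapshot("top"); pts("top",[("table_knob",.07),("lever_grip",.293)])
E
```

```text
26.85 [ 0.3535 -0.1892  0.3864] [ 3.1407 -0.0003 -3.1399] [ 0.9556 -0.1826  0.8767] 0.00025311031156446094 0.0 [-0.6336 -0.214   1.3247  0.0006  2.0316 -2.2058]
handle 10 
scene mark 0.85 [346.2 208.5] [ 0.5531 -0.1601  0.091 ]
scene lever_grip 0.54 [375.7 169.2] [ 0.4326 -0.1833  0.293 ]
top table_knob 0.7 [393.  214.4] [ 0.4821 -0.2302  0.07  ]
top lever_grip 0.66 [355.5 204.8] [ 0.4691 -0.0948  0.293 ]
```

```bash
python3 -c "
from bench import *
print(close_job())"
```

```text
the job is handed in; nothing more can be done
None
```

I handed the job in at about 27 s: the block is on the table with the cross about 1.6 mm from the punch point (measured before pressing), the lever was pressed to its stop, and the scene camera places its handle back up; I didn't re-measure the cross after the press, and the hand-in returned no verdict.

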